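# Bring the empty hook of a pipette carousel to the gap and hang the pipette in it

## Robot

A 7-joint arm with a two-finger parallel gripper is mounted at the origin on the work surface. World frame = base frame: x ahead of the robot, y to its left, z up, the work surface at z = 0. Lengths are in m, angles in rad, forces in N, time in s.
With the tool pointing down it reaches from about 0.375 to 0.925 m from the base axis. Payload 3.1 kg.
Tool frame: the origin (TCP) lies between the finger pads; the fingertips stand 22 mm ahead of it and the grasp point (between the pads) lies 3 mm ahead of it; z points along the fingers, y is the line along which they close (so a half turn about z gives the same grasp; the last joint's range is limited). The gripper opens to 85 mm and grips with 20 to 120 N. Pads are 22 mm wide; open, the fingers measure 114 mm over their backs; the gripper's body (76 mm by 85 mm) begins 54 mm behind the grasp point. The pads swing forward as they close: fully open they stand 13 mm farther back than shut.
Start: joints at [-1.338, 0.383, 0.044, 1.598, -0.018, 1.161, -0.05], TCP at [0.211, 0.615, 0.253] pointing down, gripper open.
Joint ranges: [-2.61, 2.61], [-0.41, 2.15], [-1.48, 1.57], [0, 2.5], [-1.57, 4.71], [0.05, 1.97], [-2.85, 2.85]. Speed limits (rad/s): [2.79, 2.79, 3.14, 3.14, 3.14, 3.14, 3.14].

## Interface

Orientations are given as [roll, pitch, yaw] about the fixed x, y, z axes, in that order (R = Rz(yaw) Ry(pitch) Rx(roll)).
In Python, from bench import ctrl gives the robot as it stands. The module is installed in compiled form; this text tells all that it offers.
- The arm moves only by the tool step_arm, never from a script. Its argument "steps" is a list of rows, each an object with "linear": the shift along the tool's x, y, z in mm, a list of three; "dr": the turn, a rotation vector about the tool's x, y, z in rad, a list of three. A call has 1 to 12 rows; each row shifts and turns the commanded pose from where the row before left it, along the tool's axes as they then stand; what a row does not reach is not made up. A row lasts 1/12 s, in which the tool goes at most 41.7 mm and 7.16 degrees, less where a joint would pass 70% of its speed; a pose out of reach is approached as far as the arm can. A call is refused whole if a number of a shift passes 41.7 or a number of a turn 0.125, either way. A call with a gripper value outside its range is refused whole. "gripper" is the finger opening in mm, from 0 to 85.4, set as the call begins (left out, the last holds). The fingers move at their own pace and stop on an object; "squeeze" is the grip in N (left out, the last holds). Time passes only in rows, so rows that do not move let the fingers close. It gives the time, the measured TCP pose, the force, the opening and the grip force at its end, in the units of the state.
- ctrl.get_obs(): the state, without advancing time (a new reading comes with each control period).
- ctrl.camera(name): name is "scene" or "top"; returns a dict with "pixels" (420x560x3 uint8, blue, green, red), "fx", "fy", "cx", "cy" (pixels), "xyz" and "attitude" of the camera in the world. Camera axes: x right, y down, z forward; pixel columns grow to the right and rows downward; lengths in m; the calibration is good to about 2 mm. A picture is of the moment at which its call begins. There is no depth.
- ctrl.hand_in(): hands the job in; it is judged then, once.
The state is a dict: "clock": time; "joint_pos": joint angles; "dq": joint speeds; "tau": joint torques, N m; "tcp_pos": TCP position; "eef_rot": TCP orientation; "force": force on the tool from outside, world axes, zero at the start; "torque": the same for the moment, N m; "gripper_width": finger opening in m; "grip_force": force on a finger pad.
Only numpy, scipy, OpenCV 4.12 (cv2) and the standard library are available. Lean on these libraries where they do the work, as an engineer would, in place of code of your own. Each camera call takes 0.05 s, during which the arm holds its last target. There are 200 camera calls.

## Task

Turn the pipette carousel by its crank peg until the one empty hook stands in the middle of the gap in the clear guard. Then take the pipette out of its bench holder and hang it upright in that hook: slide its neck in past the spring keeper, fully home so that the keeper snaps shut behind it, only then let it down with its collar on the hook and let go. Never push the pipette against the stand with more than 15 N, keep the hook in the gap and leave the glassware and the tip box where they are.

Things in the scene. Friction and masses are not known exactly. Their poses are not given: they have to be found in the camera images.
- stand: Fixed round stand: grey foot disc 316 mm wide, 12 mm thick; round its edge a clear guard wall (radii 151 to 155 mm, top z = 167 mm) with a 100 degree gap centred on its own -x. Origin: centre of the underside, on the carousel's vertical axis. The white carousel has six forked hooks at 100 mm radius, 60 degrees apart; five carry fixed pipettes (tops at z = 228 mm), one is empty.
- gap (a point): Point in the middle of the guard's gap, on the stand (does not turn), 100 mm from the carousel's axis and at the height of the hooks' top faces (z = 140 mm). The empty hook must be brought here.
- hook (a point): Point on the carousel, 100 mm from its axis: nominal seat centre of the EMPTY hook, at its top face (z = 140 mm). The hook is a flat fork 8 mm thick, mouth outward, slot 16 mm wide, back wall 5 mm inward of the seat centre (the 10 mm neck stops there). The fork with its keeper is set in or out on its arm by up to 10 mm, differently each time: this point does not show it; feel for the back.
- carousel (a joint): Angle of the carousel, rad, counter-clockwise from above positive; empty hook in the middle of the gap at 0 or 6.283. No end stops; turns against a steady friction of about 0.25 N m (about 6 N at the crank peg; 2.5 N sideways at a hook turns it) and stays where it is left.
- crank (a point): Centre of the top of the crank peg: upright steel pin 14 mm thick on the carousel's top disc (98 mm wide, z 180 to 190 mm), 40 mm from the axis, straight opposite the empty hook, free from z = 190 mm to its top at z = 269 mm. Hung pipettes (tops at z = 228 mm, nearest side 84 mm from the axis) surround it.
- keeper (a joint): Spring keeper of the empty hook: 4 mm steel bar across the slot, 24 mm outward of the true seat centre, hinged at one tine on a vertical pin. 0 shut, up to 1.5 rad swung inward; it opens only inward. A neck pushed in opens it (about 1 to 3 N); it snaps shut once the neck is within about 2 mm of the back.
- pipette: Loose upright round pipette, about 120 g. Origin: centre of the collar's underside, z to its top. Collar 32 mm wide (z 0 to 5 mm), white handle 25 mm wide (z 5 to 70), button to z = 88. Below: neck 10 mm wide (z -22 to 0), which goes in the hook; barrel 20 mm wide (z -62 to -22), wider than the slot; taper to z = -110. Starts hanging by its collar in the bench holder.
- holder: Fixed bench holder: grey upright tube 47 mm wide outside, 25 mm inside, top at z = 125 mm, on a steel foot 84 mm wide. Origin: centre of the underside.
- flask: Loose conical glass flask, 72 mm wide, 108 mm tall. Origin: centre of the underside. Not to be disturbed.
- reagent: Loose amber bottle, 68 mm wide, 140 mm tall. Origin: centre of the underside. Not to be disturbed.
- tipbox: Loose pipette tip box, 82 x 122 x 60 mm. Origin: centre of the underside. Not to be disturbed.
- mouth (a point): Point on the carousel 37 mm outward of hook, same height: nominal outer end of the empty hook's flared mouth, about 25 mm wide there (tines 8 mm wide). The fork's real place may be up to 10 mm further in or out along this line; that setting holds against 60 N.
There are look-alikes about, which are no part of the job. There is more than one size of the pipette; the one meant has the size given above.

How it is judged:
On the way, in this order (a step that is already met when the one before it is completed fails the run):
1. the empty hook has been turned to the middle of the gap (within 15 mm) with the pipette still in its holder (horizontal distance between hook and gap below 0.015 m and distance of pipette from where it was at the start of the episode below 0.02 m and velocity of joint carousel between -0.1 and 0.1 rad/s), for 0.3 s.
2. the pipette's neck has been pushed in through the mouth and holds the keeper open (value of joint keeper above 0.5 rad and horizontal distance between pipette and hook below 0.045 m and contact force between pipette and stand above 0.3 N), for 0.02 s.
3. the keeper has snapped shut behind the neck while the pipette is still held (value of joint keeper below 0.15 rad and horizontal distance between pipette and hook below 0.014 m and contact force between the fingers and pipette above 1 N), for 0.1 s.
At the end, for the whole second after the job is handed in: The pipette hangs at rest and upright (within 0.12 rad) in the empty hook: its collar rests on the hook (within 3 mm of the hook's height), its axis within 14 mm of the hook's nominal seat, the keeper shut behind it (below 0.15 rad), and the hook is still in the gap (within 20 mm of its middle) (horizontal distance between pipette and hook below 0.014 m and z of pipette in the frame of hook between -0.003 and 0.003 m and value of joint keeper below 0.15 rad and angle between pipette's own z axis and vertical below 0.12 rad and horizontal distance between hook and gap below 0.02 m and linear speed of pipette below 0.02 m/s); the robot touches nothing.
It fails at once if the pipette is forced against the stand or carousel with more than 15 N (contact force between pipette and stand above 15 N).
It fails at once if the flask, bottle or tip box is shifted by more than 20 mm (distance of any of flask, reagent, tipbox from where it was at the start of the episode above 0.02 m).
It also fails if it takes over 72 s, if anything falls off the work surface, if the arm or the gripper's body presses on something with over 40 N, if the wrist force passes 120 N, or if a joint passes its speed limit or range.

## Working session

There is one attempt and no reset: what is moved stays moved. The work goes in short steps, Python scripts to look and compute and a tool call to move; the robot and the scene stay as the last step left them, time stands still between calls to the robot, and variables do not carry over. Pictures are saved under pics/ and viewed, at most 10 in all, crops included, and the job is handed in when it is done.

Besides the shell and the picture viewer there is one more tool, called after ">>>" as name([rows], argument=value, ...), one row to a line, values as JSON. step_arm: Moves the arm, as the interface text tells. Its arguments: {"type":"object","properties":{"steps":{"type":"array","items":{"type":"object","properties":{"linear":{"type":"array","items":{"type":"number"}},"dr":{"type":"array","items":{"type":"number"}}}}},"gripper":{"type":"number"},"squeeze":{"type":"number"}},"required":["steps"]}

```bash
mkdir -p pics; cat > h.py <<'E'
import numpy as np, cv2
from bench import ctrl
from scipy.spatial.transform import Rotation as R
def cam(n):
    return ctrl.camera(n)
def rot(c):
    a=np.array(c["attitude"],float)
    return a if a.shape==(3,3) else R.from_euler('xyz',a).as_matrix()
def ray(c,u,v,z):
    d=rot(c)@np.array([(u-c["cx"])/c["fx"],(v-c["cy"])/c["fy"],1.]); o=np.array(c["xyz"])
    return o+d*(z-o[2])/d[2]
def proj(c,p):
    q=rot(c).T@(np.array(p)-np.array(c["xyz"])); return c["fx"]*q[0]/q[2]+c["cx"],c["fy"]*q[1]/q[2]+c["cy"]
def st():
    o=ctrl.get_obs(); 
    for k in("clock","tcp_pos","eef_rot","force","joint_pos","gripper_width","grip_force"): print(k,np.round(o[k],4))
E
python3 - <<'E'
from h import *
for n in("scene","top"):
    c=cam(n); cv2.imwrite(f"pics/{n}0.png",cv2.resize(c["pixels"],(784,588),interpolation=cv2.INTER_CUBIC))
    print({k:v for k,v in c.items() if k!="pixels"}); print(rot(c))
st()
E
```

```text
{'fx': 534.436934654797, 'fy': 534.436934654797, 'cx': 277.38235787687125, 'cy': 205.1531248730694, 'xyz': array([1.13485103, 0.72074175, 0.87499329]), 'attitude': array([-2.24973587,  0.01868341,  2.38101817])}
[[-0.72431368  0.44341496 -0.52797051]
 [ 0.68921743  0.44490278 -0.57187486]
 [-0.01868232 -0.77810327 -0.62785849]]
{'fx': 459.4011653774416, 'fy': 459.4011653774416, 'cx': 283.9041432565606, 'cy': 204.16573410865135, 'xyz': array([0.44171206, 0.07913745, 1.05501237]), 'attitude': array([-3.06608994,  0.0180749 , -1.54645448])}
[[ 0.02433547 -0.9968888   0.07497   ]
 [-0.99954045 -0.02290717  0.01985303]
 [-0.01807391 -0.07541868 -0.99698814]]
clock 0.1
tcp_pos [0.2109 0.614  0.252 ]
eef_rot [-3.1392e+00  2.0000e-04  2.8109e+00]
force [-0.298  -0.0606  0.039 ]
joint_pos [-1.3378  0.3838  0.0439  1.5994 -0.0179  1.1612 -0.0499]
gripper_width 0.0851
grip_force 0.0
```

View pics/scene0.png

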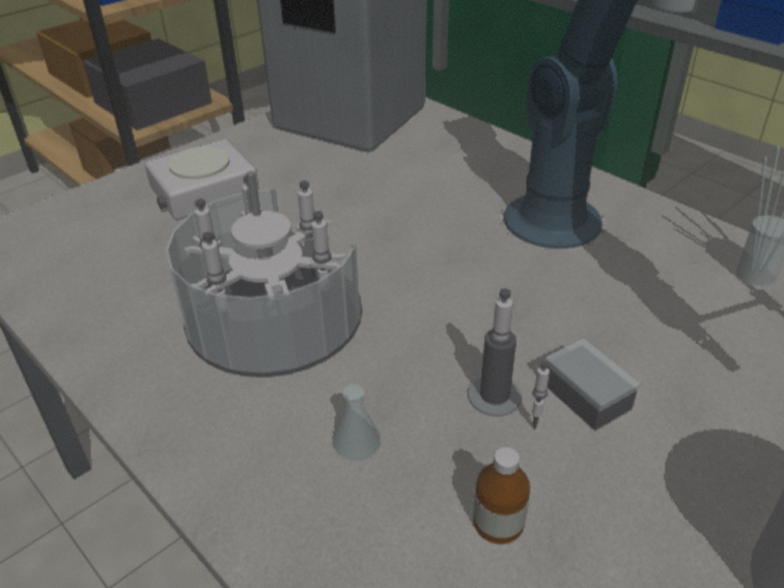

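View pics/top0.png

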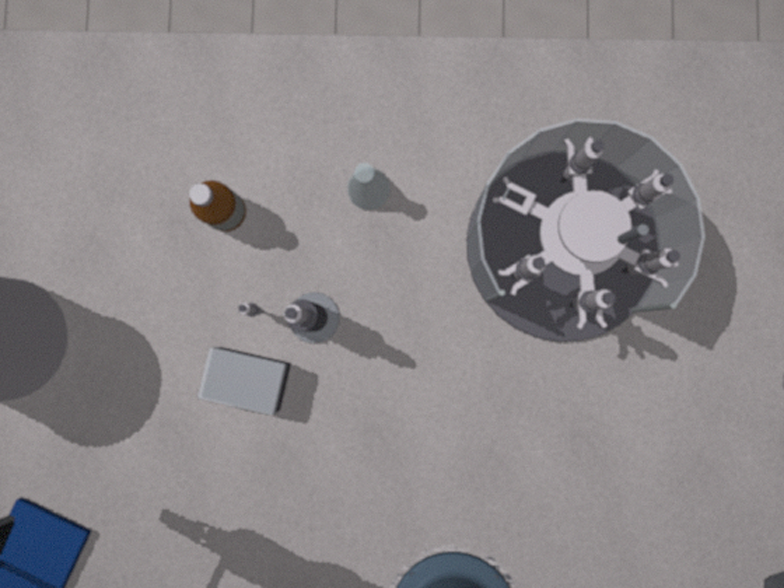

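The scene view shows the stand at about (265,270), the holder with the pipette at (500,350), the flask at (355,425), the bottle at (502,500) and the tip box at (590,383). There is a small look-alike pipette at (540,395). In the top view the empty hook is at (517,196), the crank at (640,232) and the guard gap at the bottom (500,295)–(672,305). The pipette in the holder is at (297,313) and the small look-alike at (250,308). The five pipettes on the carousel are fixed. I choose the one in the holder and check it in a crop.

```bash
python3 - <<'E'
from h import *
c=cam("top"); p=c["pixels"]; cv2.imwrite("raw_top.png",p)
a=cv2.resize(p[75:255,325:515],None,fx=4,fy=4,interpolation=cv2.INTER_CUBIC)[:600]; 
b=cv2.resize(p[75:225,325:515],(760,600),interpolation=cv2.INTER_CUBIC)
cv2.imwrite("pics/car.png",cv2.resize(p[78:253,325:515],None,fx=3.4,fy=3.4,interpolation=cv2.INTER_CUBIC))
s=cam("scene")["pixels"]; cv2.imwrite("raw_scene.png",s)
t=cv2.resize(p[195:255,165:265],(400,240),interpolation=cv2.INTER_CUBIC); u=cv2.resize(s[200:310,320:420],(400,440),interpolation=cv2.INTER_CUBIC)
z=np.zeros((440,800,3),np.uint8); z[:240,:400]=t; z[:,400:]=u; cv2.imwrite("pics/pip.png",z)
E
```

```text
(no output)
```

View pics/car.png

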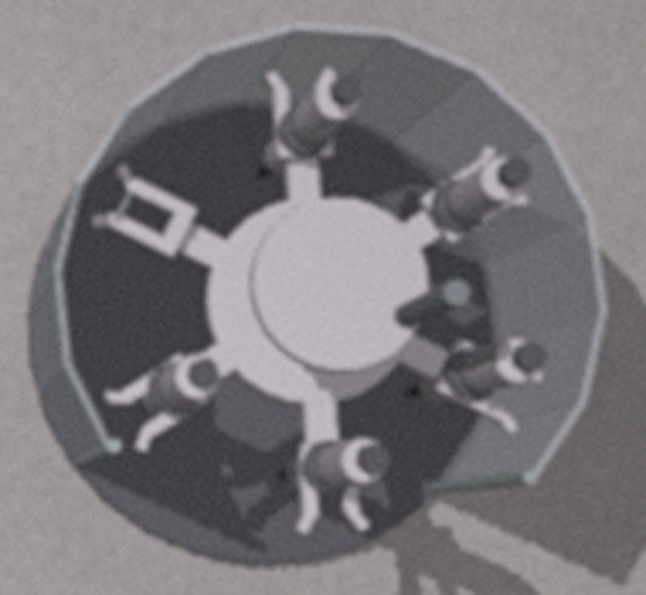

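View pics/pip.png

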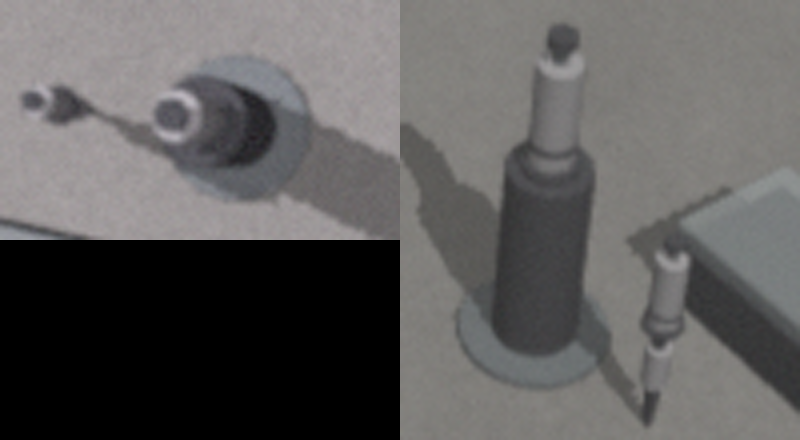

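```bash
cat > m.py <<'E'
from h import *
c=cam("top"); s=cam("scene")
k=lambda u,v:(u/3.4+325,v/3.4+78)
r=lambda u,v,z: ray(c,*k(u,v),z)
G=np.array([r(u,v,.167)[:2] for u,v in [(66,270),(80,180),(130,105),(210,50),(295,30),(390,38),(475,75),(548,140),(588,215),(603,305),(583,400),(530,480),(70,355),(113,446)]])
A=np.c_[2*G,np.ones(len(G))]; q=np.linalg.lstsq(A,(G**2).sum(1),rcond=None)[0]; print("guard c",q[:2],"r",np.sqrt(q[2]+q[:2]@q[:2]))
d=r(340,284,.19); print("disc",d, "r",(r(430,284,.19)-r(250,284,.19))/2)
C=(q[:2]+d[:2])/2
e=[r(113,446,.167)[:2]-C,r(530,480,.167)[:2]-C]
an=[np.arctan2(v[1],v[0]) for v in e]; print("ends deg",np.degrees(an),[np.linalg.norm(v) for v in e])
cr=r(456,292,.269); v=cr[:2]-C; print("crank",cr,np.linalg.norm(v),np.degrees(np.arctan2(v[1],v[0])))
for n,p in(("tineL",(123,172)),("tineR",(100,218)),("slotback",(172,232))):
    x=r(*p,.14); v=x[:2]-C; print(n,x,np.linalg.norm(v),np.degrees(np.arctan2(v[1],v[0])))
print("pip top", ray(c,176/4+165,116/4+195,.2))
print("pip scene", ray(s,163/4+320,34/4+200,.213))
for n,u,v in(("flask",363,172),("reag",200,193),("small",250,308)): print(n, ray(c,u/1.4,v/1.4,.12))
print("tipbox",[ray(c,u/1.4,v/1.4,.06)[:2] for u,v in((213,348),(289,362),(276,415),(200,398))])
E
python3 m.py
```

```text
guard c [ 0.59385097 -0.16939681] r 0.15368803204260556
disc [ 0.59373605 -0.16850411  0.19      ] r [ 0.00105933 -0.04978311  0.        ]
ends deg [ 126.9389817  -133.05320185] [np.float64(0.15260564477606378), np.float64(0.1545414852397683)]
crank [ 0.57701275 -0.20409648  0.269     ] 0.03894659136898002 -115.5225259475024
tineL [ 0.66690682 -0.05474229  0.14      ] 0.1356062715671318 57.37360897461035
tineR [ 0.63898425 -0.04149232  0.14      ] 0.1352323203553241 70.47785654804721
slotback [ 0.63147017 -0.08403628  0.14      ] 0.0928975143943645 66.07300176608176
pip top [0.46568497 0.23503119 0.2       ]
pip scene [0.47021779 0.24003266 0.213     ]
flask [0.67968566 0.15285095 0.12      ]
reag [0.64328079 0.39385083 0.12      ]
small [0.47461579 0.31230806 0.12      ]
tipbox [array([0.41345906, 0.38221209]), array([0.39488889, 0.26338948]), array([0.31364262, 0.28038777]), array([0.33636643, 0.39880032])]
```

```bash
cat > plan.py <<'E'
import sys,json
from h import *
def Rd(yaw): return R.from_euler('xyz',[np.pi,0,np.radians(yaw)])
def rows(poses,P=None,Q=None):
    "poses: list of (xyz,yaw deg); prints tool-frame rows from the measured pose, tracking the rounding"
    o=ctrl.get_obs(); P=np.array(o["tcp_pos"]) if P is None else P; Q=R.from_euler('xyz',o["eef_rot"]) if Q is None else Q
    out=[]
    for p,y in poses:
        l=np.round(Q.inv().apply((np.array(p)-P)*1000),1); d=np.round((Q.inv()*Rd(y)).as_rotvec(),3)
        assert np.linalg.norm(l)<=41.7 and np.linalg.norm(d)<=.125,(l,d)
        out.append({"linear":l.tolist(),"dr":d.tolist()}); P=P+Q.apply(l/1000); Q=Q*R.from_rotvec(d)
    for i in range(0,len(out),12): print(json.dumps(out[i:i+12]).replace(".0,",",").replace(".0]","]").replace(" ",""))
    return P,Q
def line(p,y,n):
    o=ctrl.get_obs(); a=np.array(o["tcp_pos"]); y0=np.degrees(o["eef_rot"][2])
    dy=(y-y0+180)%360-180
    return [(a+(np.array(p)-a)*i/n,y0+dy*i/n) for i in range(1,n+1)]
E
python3 - <<'E'
from plan import *
rows(line([.577,-.204,.32],64.5,24))
E
```

```text
[{"linear":[-25.5,-27.3,-2.8],"dr":[-0.001,0,0.07]},{"linear":[-27.3,-25.5,-2.8],"dr":[0,0,0.07]},{"linear":[-29.1,-23.4,-2.8],"dr":[0,0,0.071]},{"linear":[-30.6,-21.4,-2.8],"dr":[0,0,0.07]},{"linear":[-32.1,-19.1,-2.8],"dr":[0,0,0.07]},{"linear":[-33.4,-16.9,-2.8],"dr":[0,0,0.07]},{"linear":[-34.4,-14.5,-2.8],"dr":[0,0,0.07]},{"linear":[-35.3,-12.1,-2.8],"dr":[0,0,0.071]},{"linear":[-36.2,-9.5,-2.8],"dr":[0,0,0.07]},{"linear":[-36.7,-7,-2.8],"dr":[0,0,0.07]},{"linear":[-37.1,-4.3,-2.8],"dr":[0,0,0.07]},{"linear":[-37.3,-1.8,-2.8],"dr":[0,0,0.071]}]
[{"linear":[-37.3,0.9,-2.8],"dr":[0,0,0.07]},{"linear":[-37.2,3.4,-2.8],"dr":[0,0,0.07]},{"linear":[-36.9,6.1,-2.8],"dr":[0,0,0.07]},{"linear":[-36.3,8.7,-2.8],"dr":[0,0,0.07]},{"linear":[-35.7,11.1,-2.8],"dr":[0,0,0.071]},{"linear":[-34.7,13.7,-2.8],"dr":[0,0,0.07]},{"linear":[-33.8,16,-2.8],"dr":[0,-0,0.07]},{"linear":[-32.5,18.4,-2.8],"dr":[0,-0,0.07]},{"linear":[-31.1,20.6,-2.8],"dr":[0,-0,0.07]},{"linear":[-29.7,22.8,-2.8],"dr":[0,-0,0.071]},{"linear":[-27.9,24.8,-2.8],"dr":[0,-0,0.07]},{"linear":[-26.2,26.6,-2.8],"dr":[0,-0,0.07]}]
```

>>> step_arm([
  {"linear":[-25.5,-27.3,-2.8],"dr":[0,0,0.07]},
  {"linear":[-27.3,-25.5,-2.8],"dr":[0,0,0.07]},
  {"linear":[-29,-23.4,-2.8],"dr":[0,0,0.07]},
  {"linear":[-30.6,-21.4,-2.8],"dr":[0,0,0.07]},
  {"linear":[-32,-19,-2.8],"dr":[0,0,0.07]},
  {"linear":[-33.4,-17,-2.8],"dr":[0,0,0.07]},
  {"linear":[-34.4,-14.5,-2.8],"dr":[0,0,0.07]},
  {"linear":[-35.3,-12,-2.8],"dr":[0,0,0.07]},
  {"linear":[-36.2,-9.5,-2.8],"dr":[0,0,0.07]},
  {"linear":[-36.7,-7,-2.8],"dr":[0,0,0.07]},
  {"linear":[-37,-4.3,-2.8],"dr":[0,0,0.07]},
  {"linear":[-37.3,-1.8,-2.8],"dr":[0,0,0.07]},
])

```text
clock: 1.3
tcp_pos: [0.3948, 0.2042, 0.2872]
eef_rot: [3.141, -0.001, 1.967]
force: [0.3, 0.1, 0.2]
gripper_width: 0.0853
grip_force: 0.0
```

>>> step_arm([
  {"linear":[-37.3,0.9,-2.8],"dr":[0,0,0.07]},
  {"linear":[-37.2,3.4,-2.8],"dr":[0,0,0.07]},
  {"linear":[-36.9,6,-2.8],"dr":[0,0,0.07]},
  {"linear":[-36.3,8.7,-2.8],"dr":[0,0,0.07]},
  {"linear":[-35.7,11,-2.8],"dr":[0,0,0.07]},
  {"linear":[-34.7,13.7,-2.8],"dr":[0,0,0.07]},
  {"linear":[-33.8,16,-2.8],"dr":[0,0,0.07]},
  {"linear":[-32.5,18.4,-2.8],"dr":[0,0,0.07]},
  {"linear":[-31,20.6,-2.8],"dr":[0,0,0.07]},
  {"linear":[-29.7,22.8,-2.8],"dr":[0,0,0.07]},
  {"linear":[-28,24.8,-2.8],"dr":[0,0,0.07]},
  {"linear":[-26,26.6,-2.8],"dr":[0,0,0.07]},
], gripper=50)

```text
clock: 2.3
tcp_pos: [0.5794, -0.2037, 0.3207]
eef_rot: [3.141, -0.0, 1.128]
force: [0.4, 0.3, 0.8]
gripper_width: 0.0495
grip_force: 0.0
```

```bash
python3 - <<'E'
from plan import *
st(); rows(line([.577,-.204,.258],64.5,4))
E
```

```text
clock 2.3
tcp_pos [ 0.5794 -0.2037  0.3207]
eef_rot [ 3.1413e+00 -5.0000e-04  1.1284e+00]
force [0.4302 0.2835 0.8346]
joint_pos [-0.4001  0.3432  0.8477  1.6409 -0.2671  1.2784  0.0539]
gripper_width 0.0495
grip_force 0.0
[{"linear":[-0.3,-0.5,15.7],"dr":[0,-0,0.001]},{"linear":[-0.4,-0.5,15.6],"dr":[0,-0,0]},{"linear":[-0.3,-0.5,15.7],"dr":[0,-0,0.001]},{"linear":[-0.3,-0.6,15.7],"dr":[0,-0,0.001]}]
```

>>> step_arm([
  {"linear":[0,0,15.5]},
  {"linear":[-0.5,-0.5,15.5]},
  {"linear":[-0.5,-0.5,15.5]},
  {"linear":[-0.5,-0.5,15.5]},
  {"linear":[0,0,0]},
])

```text
validation failed for argument at $.st...
```

>>> step_arm([
  {"linear":[0,0,0]},
  {"linear":[0,0,0]},
  {"linear":[0,0,0]},
  {"linear":[0,0,0]},
  {"linear":[0,0,0]},
  {"linear":[0,0,0]},
], gripper=5, squeeze=35)

```text
validation failed for argument at $.st...
```

```bash
python3 - <<'E'
from plan import *
st()
C=np.array([.5938,-.169]); o=ctrl.get_obs(); y0=np.degrees(o["eef_rot"][2]); p=np.array(o["tcp_pos"])
v=p[:2]-C; a0=np.arctan2(v[1],v[0]); print(np.degrees(a0),np.linalg.norm(v))
n=24; r=.040; D=np.radians(-3.0)-a0
rows([([*(C+r*np.array([np.cos(a0+D*i/n),np.sin(a0+D*i/n)])),p[2]],y0+np.degrees(D)*i/n) for i in range(1,n+1)])
E
```

```text
clock 2.3
tcp_pos [ 0.5794 -0.2037  0.3207]
eef_rot [ 3.1413e+00 -5.0000e-04  1.1284e+00]
force [0.4302 0.2835 0.8346]
joint_pos [-0.4001  0.3432  0.8477  1.6409 -0.2671  1.2784  0.0539]
gripper_width 0.0495
grip_force 0.0
-112.5473173446451 0.037569720806024914
[{"linear":[-2.1,3.3,-0],"dr":[0,-0,-0.08]},{"linear":[0.2,3.2,0],"dr":[0,-0,-0.079]},{"linear":[0.3,3.1,0],"dr":[0,-0,-0.08]},{"linear":[0.3,3.2,0],"dr":[0,-0,-0.08]},{"linear":[0.3,3.2,0],"dr":[0,-0,-0.079]},{"linear":[0.3,3.2,0],"dr":[0,-0,-0.08]},{"linear":[0.3,3.1,0],"dr":[0.001,-0,-0.08]},{"linear":[0.2,3.2,0],"dr":[-0,-0,-0.079]},{"linear":[0.3,3.2,0],"dr":[-0,-0,-0.08]},{"linear":[0.3,3.1,0],"dr":[-0,-0,-0.08]},{"linear":[0.3,3.2,0],"dr":[-0,-0,-0.079]},{"linear":[0.3,3.2,0],"dr":[-0,-0,-0.08]}]
[{"linear":[0.2,3.2,0],"dr":[-0,-0,-0.08]},{"linear":[0.3,3.1,0],"dr":[-0,-0,-0.079]},{"linear":[0.3,3.2,0],"dr":[-0,-0.001,-0.08]},{"linear":[0.3,3.2,-0],"dr":[-0,0,-0.08]},{"linear":[0.3,3.2,-0],"dr":[-0,0,-0.079]},{"linear":[0.3,3.1,-0],"dr":[-0,0,-0.08]},{"linear":[0.2,3.2,-0],"dr":[-0,0,-0.08]},{"linear":[0.3,3.2,-0],"dr":[-0,0,-0.079]},{"linear":[0.3,3.2,-0],"dr":[-0,0,-0.08]},{"linear":[0.3,3.1,-0],"dr":[-0,0,-0.08]},{"linear":[0.3,3.2,-0],"dr":[-0,0,-0.079]},{"linear":[0.3,3.2,-0],"dr":[-0,0,-0.08]}]
```

Every row needs a "dr".

>>> step_arm([
  {"linear":[0,0,15.5],"dr":[0,0,0]},
  {"linear":[-0.5,-0.5,15.5],"dr":[0,0,0]},
  {"linear":[-0.5,-0.5,15.5],"dr":[0,0,0]},
  {"linear":[-0.5,-0.5,15.5],"dr":[0,0,0]},
  {"linear":[0,0,0],"dr":[0,0,0]},
])

```text
clock: 2.72
tcp_pos: [0.5745, -0.2021, 0.2548]
eef_rot: [-3.135, 0.001, 1.131]
force: [-1.0, 0.1, -0.0]
gripper_width: 0.0499
grip_force: 0.0
```

>>> step_arm([
  {"linear":[0,0,0],"dr":[0,0,0]},
  {"linear":[0,0,0],"dr":[0,0,0]},
  {"linear":[0,0,0],"dr":[0,0,0]},
  {"linear":[0,0,0],"dr":[0,0,0]},
  {"linear":[0,0,0],"dr":[0,0,0]},
  {"linear":[0,0,0],"dr":[0,0,0]},
], gripper=5, squeeze=35)

```text
clock: 3.22
tcp_pos: [0.5779, -0.2035, 0.26]
eef_rot: [3.138, -0.001, 1.131]
force: [1.3, -0.7, 3.0]
gripper_width: 0.013
grip_force: 34.4
```

```bash
python3 - <<'E'
from plan import *
st()
C=np.array([.5938,-.169]); o=ctrl.get_obs(); p=np.array(o["tcp_pos"])
v=p[:2]-C; a0=np.arctan2(v[1],v[0]); print(np.degrees(a0),np.linalg.norm(v))
E
```

```text
clock 3.2167
tcp_pos [ 0.5779 -0.2035  0.26  ]
eef_rot [ 3.1382e+00 -7.0000e-04  1.1310e+00]
force [ 1.3282 -0.7266  2.9885]
joint_pos [-0.3782  0.3917  0.8221  1.7172 -0.31    1.1648  0.0896]
gripper_width 0.013
grip_force 34.3653
-114.71633837740059 0.038017310120666746
```

>>> step_arm([
  {"linear":[0.1,3.2,0],"dr":[0,0,-0.081]},
  {"linear":[0.2,3.2,0],"dr":[0,0,-0.081]},
  {"linear":[0.1,3.2,0],"dr":[0,0,-0.081]},
  {"linear":[0.2,3.2,0],"dr":[0,0,-0.081]},
  {"linear":[0.1,3.2,0],"dr":[0,0,-0.081]},
  {"linear":[0.2,3.2,0],"dr":[0,0,-0.081]},
  {"linear":[0.1,3.2,0],"dr":[0,0,-0.081]},
  {"linear":[0.2,3.2,0],"dr":[0,0,-0.081]},
  {"linear":[0.1,3.2,0],"dr":[0,0,-0.081]},
  {"linear":[0.2,3.2,0],"dr":[0,0,-0.081]},
  {"linear":[0.1,3.2,0],"dr":[0,0,-0.081]},
  {"linear":[0.2,3.2,0],"dr":[0,0,-0.081]},
])

```text
clock: 4.22
tcp_pos: [0.6131, -0.2027, 0.26]
eef_rot: [-3.141, 0.001, 2.105]
force: [-2.7, -1.5, 5.1]
gripper_width: 0.013
grip_force: 34.7
```

```bash
python3 - <<'E'
from plan import *
st()
C=np.array([.5938,-.169]); o=ctrl.get_obs(); p=np.array(o["tcp_pos"]); y0=np.degrees(o["eef_rot"][2])
v=p[:2]-C; a0=np.arctan2(v[1],v[0]); print(np.degrees(a0),np.linalg.norm(v),y0)
n=12; r=.039; D=np.radians(-3.0)-a0
rows([([*(C+r*np.array([np.cos(a0+D*i/n),np.sin(a0+D*i/n)])),.26],y0+np.degrees(D)*i/n) for i in range(1,n+1)])
E
```

```text
clock 4.2167
tcp_pos [ 0.6131 -0.2027  0.26  ]
eef_rot [-3.1410e+00  8.0000e-04  2.1045e+00]
force [-2.7225 -1.4638  5.1091]
joint_pos [-0.2098  0.4161  0.6057  1.6244 -0.2505  1.1798  0.9858]
gripper_width 0.013
grip_force 34.6607
-60.207657256882655 0.03884587932280534 120.57901742367318
[{"linear":[-0.1,3.2,-0],"dr":[-0.001,0.001,-0.083]},{"linear":[0.1,3.3,-0],"dr":[0,-0,-0.083]},{"linear":[0.1,3.2,-0],"dr":[0,-0,-0.084]},{"linear":[0.1,3.3,0],"dr":[0,-0,-0.083]},{"linear":[0.1,3.2,0],"dr":[0,-0,-0.083]},{"linear":[0.1,3.3,0],"dr":[0,-0,-0.083]},{"linear":[0.1,3.2,0],"dr":[0,-0,-0.083]},{"linear":[0.1,3.2,0],"dr":[0,0,-0.084]},{"linear":[0.1,3.3,0],"dr":[0,0,-0.083]},{"linear":[0,3.2,0],"dr":[0,0,-0.083]},{"linear":[0.1,3.3,0],"dr":[0,0,-0.083]},{"linear":[0.1,3.2,0],"dr":[0,0,-0.083]}]
```

>>> step_arm([
  {"linear":[0.1,3.2,0],"dr":[0,0,-0.083]},
  {"linear":[0.1,3.2,0],"dr":[0,0,-0.083]},
  {"linear":[0.1,3.2,0],"dr":[0,0,-0.083]},
  {"linear":[0.1,3.2,0],"dr":[0,0,-0.083]},
  {"linear":[0.1,3.2,0],"dr":[0,0,-0.083]},
  {"linear":[0.1,3.2,0],"dr":[0,0,-0.083]},
  {"linear":[0.1,3.2,0],"dr":[0,0,-0.083]},
  {"linear":[0.1,3.2,0],"dr":[0,0,-0.083]},
  {"linear":[0.1,3.2,0],"dr":[0,0,-0.083]},
  {"linear":[0.1,3.2,0],"dr":[0,0,-0.083]},
  {"linear":[0.1,3.2,0],"dr":[0,0,-0.083]},
  {"linear":[0,0,0],"dr":[0,0,0]},
])

```text
clock: 5.22
tcp_pos: [0.6328, -0.1738, 0.26]
eef_rot: [-3.141, 0.002, 3.017]
force: [-1.2, -0.2, 4.9]
gripper_width: 0.013
grip_force: 34.7
```

```bash
python3 - <<'E'
from plan import *
st()
C=np.array([.5938,-.169]); o=ctrl.get_obs(); p=np.array(o["tcp_pos"])
v=p[:2]-C; a0=np.arctan2(v[1],v[0]); print(np.degrees(a0),np.linalg.norm(v))
c=cam("top");cv2.imwrite("pics/car2.png",cv2.resize(c["pixels"][78:253,325:515],None,fx=3.4,fy=3.4,interpolation=cv2.INTER_CUBIC))
E
```

```text
clock 5.2167
tcp_pos [ 0.6328 -0.1738  0.26  ]
eef_rot [-3.1407e+00  1.5000e-03  3.0170e+00]
force [-1.204  -0.1664  4.9372]
joint_pos [-0.1156  0.408   0.4184  1.5912 -0.1747  1.1781  1.7853]
gripper_width 0.013
grip_force 34.6675
-7.06124421256271 0.03932177698494274
```

View pics/car2.png

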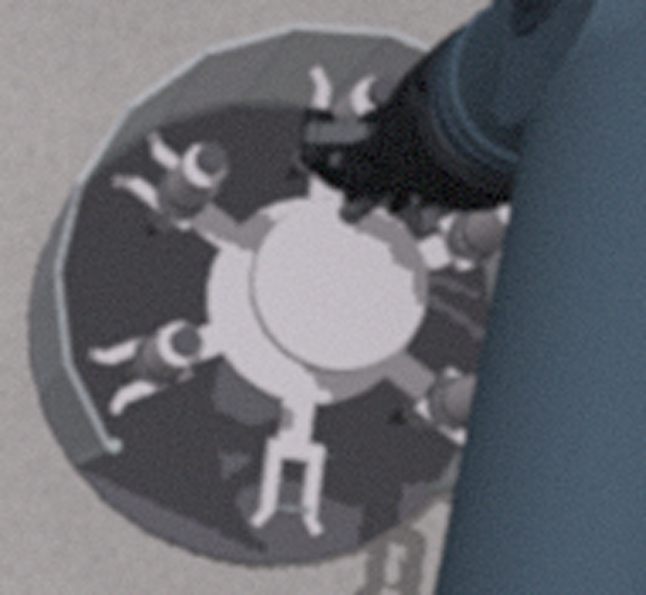

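The hook now points down in the picture, with tine tips at (262,524) and (314,532) and the slot back at (297,458). It is nearly in the gap.

```bash
python3 - <<'E'
from plan import *
c=cam("top");C=np.array([.5938,-.169])
for u,v in((262,524),(314,532),(288,528),(295,458),(290,508)):
    x=ray(c,u/3.4+325,v/3.4+78,.14)[:2]; w=x-C; print(np.round(x,4),np.linalg.norm(w),np.degrees(np.arctan2(w[1],w[0])))
E
```

```text
[ 0.4604 -0.1378] 0.13696866301178293 166.85355216782116
[ 0.4565 -0.168 ] 0.13730361195705187 179.570803139555
[ 0.4585 -0.1529] 0.13629258126092944 173.2231080281566
[ 0.4994 -0.1568] 0.09522717034003561 172.65667787585488
[ 0.4701 -0.154 ] 0.12458605768731357 173.09969973584927
```

>>> step_arm([
  {"linear":[0.1,1.5,0],"dr":[0,0,-0.035]},
  {"linear":[0.1,1.5,0],"dr":[0,0,-0.035]},
  {"linear":[0,0,0],"dr":[0,0,0]},
  {"linear":[0,0,0],"dr":[0,0,0]},
  {"linear":[0,0,0],"dr":[0,0,0]},
])

```text
clock: 5.73
tcp_pos: [0.633, -0.1719, 0.26]
eef_rot: [-3.14, 0.002, 3.082]
force: [-1.2, -2.7, 5.5]
gripper_width: 0.0128
grip_force: 34.7
```

>>> step_arm([
  {"linear":[0,0,0],"dr":[0,0,0]},
  {"linear":[0,0,0],"dr":[0,0,0]},
  {"linear":[0,0,0],"dr":[0,0,0]},
  {"linear":[0,0,-12],"dr":[0,0,0]},
  {"linear":[0,0,-20],"dr":[0,0,0]},
  {"linear":[0,0,-20],"dr":[0,0,0]},
  {"linear":[0,0,-10],"dr":[0,0,0]},
], gripper=45)

```text
clock: 6.32
tcp_pos: [0.6338, -0.17, 0.3237]
eef_rot: [-3.141, 0.004, 3.086]
force: [0.8, 0.8, 0.4]
gripper_width: 0.0446
grip_force: 0.0
```

```bash
python3 - <<'E'
from plan import *
st()
rows(line([.4675,.237,.28],107,15))
E
```

```text
clock 6.3167
tcp_pos [ 0.6338 -0.17    0.3237]
eef_rot [-3.1414  0.0039  3.0859]
force [0.8088 0.759  0.4271]
joint_pos [-0.1197  0.3599  0.4165  1.5179 -0.1494  1.2914  1.8288]
gripper_width 0.0446
grip_force 0.0
[{"linear":[12.6,26.5,2.9],"dr":[-0,0.004,0.081]},{"linear":[14.7,25.3,2.9],"dr":[-0,-0,0.081]},{"linear":[16.7,24.1,2.9],"dr":[-0,-0,0.082]},{"linear":[18.6,22.7,2.9],"dr":[-0,-0,0.081]},{"linear":[20.3,21.1,2.9],"dr":[-0,-0,0.081]},{"linear":[22.1,19.3,2.9],"dr":[-0,-0,0.081]},{"linear":[23.5,17.5,3],"dr":[-0,-0,0.082]},{"linear":[24.8,15.5,2.9],"dr":[-0,-0,0.081]},{"linear":[26.1,13.5,2.9],"dr":[-0,-0,0.081]},{"linear":[27,11.3,2.9],"dr":[-0,-0,0.081]},{"linear":[27.9,9.1,2.9],"dr":[-0,-0,0.081]},{"linear":[28.5,6.8,2.9],"dr":[-0,-0,0.082]}]
[{"linear":[29,4.4,2.9],"dr":[-0,-0,0.081]},{"linear":[29.2,2.1,3],"dr":[-0,-0,0.081]},{"linear":[29.3,-0.3,2.9],"dr":[-0,0,0.081]}]
```

```bash
python3 - <<'E'
from plan import *
rows(line([.468,.2375,.28],87,18))
E
```

```text
[{"linear":[10.5,22.1,2.4],"dr":[-0,0.004,0.087]},{"linear":[12.3,21.1,2.4],"dr":[-0,-0,0.087]},{"linear":[14.1,19.9,2.4],"dr":[-0,-0,0.087]},{"linear":[15.8,18.7,2.5],"dr":[-0,-0,0.087]},{"linear":[17.4,17.2,2.4],"dr":[-0,-0,0.087]},{"linear":[18.8,15.6,2.4],"dr":[-0,-0,0.087]},{"linear":[20.1,13.9,2.5],"dr":[-0,-0,0.088]},{"linear":[21.2,12.1,2.4],"dr":[-0,-0,0.087]},{"linear":[22.2,10.3,2.4],"dr":[-0,-0,0.087]},{"linear":[23,8.2,2.4],"dr":[-0,-0,0.087]},{"linear":[23.6,6.3,2.5],"dr":[-0,-0,0.087]},{"linear":[24.1,4.1,2.4],"dr":[-0,-0,0.087]}]
[{"linear":[24.4,2,2.4],"dr":[-0,-0,0.087]},{"linear":[24.4,-0,2.5],"dr":[-0,-0,0.087]},{"linear":[24.4,-2.3,2.4],"dr":[-0,0,0.087]},{"linear":[24,-4.3,2.4],"dr":[-0,0,0.087]},{"linear":[23.6,-6.4,2.5],"dr":[-0,0,0.087]},{"linear":[23,-8.4,2.4],"dr":[-0,0,0.087]}]
```

>>> step_arm([
  {"linear":[10.5,22,2.4],"dr":[0,0.004,0.087]},
  {"linear":[12.3,21,2.4],"dr":[0,0,0.087]},
  {"linear":[14,20,2.4],"dr":[0,0,0.087]},
  {"linear":[15.8,18.7,2.4],"dr":[0,0,0.087]},
  {"linear":[17.4,17.2,2.4],"dr":[0,0,0.087]},
  {"linear":[18.8,15.6,2.4],"dr":[0,0,0.087]},
  {"linear":[20,14,2.4],"dr":[0,0,0.087]},
  {"linear":[21.2,12,2.4],"dr":[0,0,0.087]},
  {"linear":[22.2,10.3,2.4],"dr":[0,0,0.087]},
  {"linear":[23,8.2,2.4],"dr":[0,0,0.087]},
  {"linear":[23.6,6.3,2.4],"dr":[0,0,0.087]},
  {"linear":[24,4,2.4],"dr":[0,0,0.087]},
])

```text
clock: 7.32
tcp_pos: [0.5214, 0.1026, 0.2923]
eef_rot: [-3.138, -0.002, 2.037]
force: [0.0, 0.6, -1.2]
gripper_width: 0.0452
grip_force: 0.0
```

>>> step_arm([
  {"linear":[24.4,2,2.4],"dr":[0,0,0.087]},
  {"linear":[24.4,0,2.4],"dr":[0,0,0.087]},
  {"linear":[24.4,-2.3,2.4],"dr":[0,0,0.087]},
  {"linear":[24,-4.3,2.4],"dr":[0,0,0.087]},
  {"linear":[23.6,-6.4,2.4],"dr":[0,0,0.087]},
  {"linear":[23,-8.4,2.4],"dr":[0,0,0.087]},
  {"linear":[0,0,0],"dr":[0,0,0]},
], gripper=70)

```text
clock: 7.9
tcp_pos: [0.4631, 0.2436, 0.2776]
eef_rot: [-3.135, -0.003, 1.527]
force: [-0.8, 1.3, 0.0]
gripper_width: 0.07
grip_force: 0.0
```

```bash
python3 - <<'E'
from plan import *
st()
c=cam("top")["pixels"]; s=cam("scene")["pixels"]
a=cv2.resize(c[88:248,325:515],None,fx=2.7,fy=2.7,interpolation=cv2.INTER_CUBIC)[:,:400]
z=np.zeros((440,800,3),np.uint8); 
z[:,:400]=cv2.resize(c[170:253,372:447],(400,440),interpolation=cv2.INTER_CUBIC); z[:,400:]=cv2.resize(s[150:260,310:410],(400,440),interpolation=cv2.INTER_CUBIC)
cv2.imwrite("pics/chk.png",z)
E
```

```text
clock 7.9
tcp_pos [0.4631 0.2436 0.2776]
eef_rot [-3.135e+00 -2.800e-03  1.527e+00]
force [-0.8071  1.3407  0.0343]
joint_pos [-0.8212  0.1204  0.283   1.8823 -0.0433  1.1479 -0.566 ]
gripper_width 0.07
grip_force 0.0
```

View pics/chk.png

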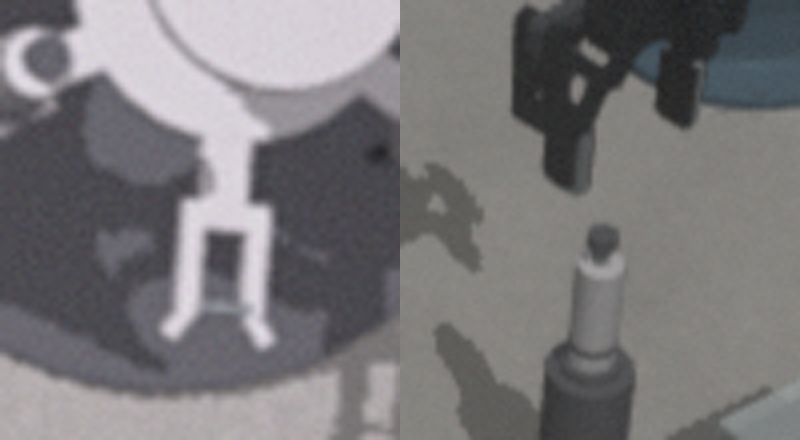

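The left crop shows the hook in the gap, with tine tips at (172,332) and (264,338), slot back at (223,232) and keeper at (228,308). The right crop shows the pipette standing in its holder, button at (603,232), with the open fingers above it.

```bash
python3 - <<'E'
from plan import *
c=cam("top");C=np.array([.5938,-.169])
for u,v in((172,332),(264,338),(223,232),(228,308),(230,150)):
    x=ray(c,u/5.333+372,v/5.301+170,.14)[:2]; w=x-C; print(np.round(x,4),np.linalg.norm(w),np.degrees(np.arctan2(w[1],w[0])))
st()
o=ctrl.get_obs();P=o["tcp_pos"]
rows(line([.468,.2375,.173],87,6))
E
```

```text
[ 0.4595 -0.1422] 0.13694024628539944 168.70242002384146
[ 0.4581 -0.1761] 0.13589027286707497 -176.99213289477186
[ 0.4973 -0.1609] 0.0967984524053731 175.1904059161834
[ 0.469  -0.1628] 0.12499263013387288 177.16555903051028
[ 0.5282 -0.1634] 0.06581806778710017 175.10652390324762
clock 8.05
tcp_pos [0.4666 0.2369 0.2782]
eef_rot [-3.1378e+00  4.0000e-04  1.5213e+00]
force [ 1.1506 -0.6196  0.1438]
joint_pos [-0.8166  0.1195  0.2908  1.8824 -0.0394  1.1484 -0.5609]
gripper_width 0.0703
grip_force 0.0
[{"linear":[0.1,0.3,17.5],"dr":[-0.004,0,0]},{"linear":[0.1,0.2,17.6],"dr":[0,0,0.001]},{"linear":[0.2,0.2,17.5],"dr":[0,0,0]},{"linear":[0.1,0.2,17.5],"dr":[0,0,0.001]},{"linear":[0.1,0.3,17.6],"dr":[0,0,0]},{"linear":[0.1,0.2,17.5],"dr":[0,0,0.001]}]
```

>>> step_arm([
  {"linear":[0,0.3,17.5],"dr":[-0.003,0,0]},
  {"linear":[0,0.3,17.5],"dr":[0,0,0]},
  {"linear":[0,0.3,17.5],"dr":[0,0,0]},
  {"linear":[0,0.3,17.5],"dr":[0,0,0]},
  {"linear":[0,0.3,17.5],"dr":[0,0,0]},
  {"linear":[0,0,17.5],"dr":[0,0,0]},
  {"linear":[0,0,0],"dr":[0,0,0]},
  {"linear":[0,0,0],"dr":[0,0,0]},
])

```text
clock: 8.72
tcp_pos: [0.468, 0.2352, 0.1725]
eef_rot: [-3.139, 0.002, 1.518]
force: [0.4, 0.2, 0.4]
gripper_width: 0.0699
grip_force: 0.0
```

>>> step_arm([
  {"linear":[0,0,0],"dr":[0,0,0]},
  {"linear":[0,0,0],"dr":[0,0,0]},
  {"linear":[0,0,0],"dr":[0,0,0]},
  {"linear":[0,0,0],"dr":[0,0,0]},
  {"linear":[0,0,0],"dr":[0,0,0]},
  {"linear":[0,0,0],"dr":[0,0,0]},
  {"linear":[0,0,0],"dr":[0,0,0]},
  {"linear":[0,0,0],"dr":[0,0,0]},
  {"linear":[0,0,0],"dr":[0,0,0]},
  {"linear":[0,0,0],"dr":[0,0,0]},
], gripper=10, squeeze=40)

```text
clock: 9.55
tcp_pos: [0.4685, 0.2375, 0.1743]
eef_rot: [3.141, -0.001, 1.52]
force: [-2.0, -0.4, 5.6]
gripper_width: 0.0241
grip_force: 39.1
```

>>> step_arm([
  {"linear":[0,0,-8],"dr":[0,0,0]},
  {"linear":[0,0,-12],"dr":[0,0,0]},
  {"linear":[0,0,-16],"dr":[0,0,0]},
  {"linear":[0,0,-20],"dr":[0,0,0]},
  {"linear":[0,0,-20],"dr":[0,0,0]},
  {"linear":[0,0,-20],"dr":[0,0,0]},
  {"linear":[0,0,-20],"dr":[0,0,0]},
  {"linear":[0,0,-16],"dr":[0,0,0]},
  {"linear":[0,0,-8],"dr":[0,0,0]},
  {"linear":[0,0,0],"dr":[0,0,0]},
])

```text
clock: 10.38
tcp_pos: [0.4692, 0.2377, 0.3158]
eef_rot: [3.139, -0.003, 1.52]
force: [1.3, 0.1, -0.8]
gripper_width: 0.024
grip_force: 39.2
```

```bash
python3 - <<'E'
from plan import *
st()
rows(line([.412,-.156,.30],86,16))
E
```

```text
clock 10.3833
tcp_pos [0.4692 0.2377 0.3158]
eef_rot [ 3.1386 -0.0034  1.5199]
force [ 1.2874  0.1372 -0.7631]
joint_pos [-0.8216  0.0884  0.2932  1.8349 -0.0285  1.2178 -0.5708]
gripper_width 0.024
grip_force 39.2027
[{"linear":[-24.8,-2.3,0.9],"dr":[0.003,-0.003,0.001]},{"linear":[-24.7,-2.3,1],"dr":[-0,-0,0.001]},{"linear":[-24.8,-2.3,0.9],"dr":[-0,-0,0.002]},{"linear":[-24.7,-2.2,1],"dr":[-0,-0,0.001]},{"linear":[-24.8,-2.2,1],"dr":[-0,-0,0.001]},{"linear":[-24.8,-2.2,1],"dr":[-0,-0,0.001]},{"linear":[-24.7,-2.1,1],"dr":[-0,-0,0.001]},{"linear":[-24.8,-2.1,0.9],"dr":[-0,-0,0.001]},{"linear":[-24.8,-2.1,1],"dr":[-0,-0,0.002]},{"linear":[-24.8,-2.1,1],"dr":[-0,-0,0.001]},{"linear":[-24.8,-2,1],"dr":[-0,-0,0.001]},{"linear":[-24.7,-2,0.9],"dr":[-0,-0,0.001]}]
[{"linear":[-24.8,-2,1],"dr":[-0,-0,0.001]},{"linear":[-24.8,-1.9,1],"dr":[-0,-0,0.002]},{"linear":[-24.8,-1.9,1],"dr":[-0,-0,0.001]},{"linear":[-24.8,-1.9,0.9],"dr":[-0,-0,0.001]}]
```

>>> step_arm([
  {"linear":[-16,-2.2,1],"dr":[0,0,0.001]},
  {"linear":[-25,-2.2,1],"dr":[0,0,0.001]},
  {"linear":[-25,-2.2,1],"dr":[0,0,0.001]},
  {"linear":[-25,-2.2,1],"dr":[0,0,0.001]},
  {"linear":[-25,-2.2,1],"dr":[0,0,0.001]},
  {"linear":[-25,-2.2,1],"dr":[0,0,0.001]},
  {"linear":[-25,-2.2,1],"dr":[0,0,0.001]},
  {"linear":[-25,-2,1],"dr":[0,0,0.001]},
  {"linear":[-25,-2,1],"dr":[0,0,0.001]},
  {"linear":[-25,-2,1],"dr":[0,0,0.001]},
  {"linear":[-25,-2,1],"dr":[0,0,0.002]},
  {"linear":[-25,-2,1],"dr":[0,0,0.002]},
])

```text
clock: 11.38
tcp_pos: [0.4239, -0.0541, 0.2991]
eef_rot: [-3.137, 0.0, 1.505]
force: [0.3, 0.1, -0.4]
gripper_width: 0.0242
grip_force: 39.2
```

>>> step_arm([
  {"linear":[-25,-2,10],"dr":[0,0,0.002]},
  {"linear":[-25,-2,20],"dr":[0,0,0.002]},
  {"linear":[-25,-2,25],"dr":[0,0,0.002]},
  {"linear":[-25,-2,25],"dr":[0,0,0.002]},
  {"linear":[-6,0,18],"dr":[0,0,0]},
  {"linear":[0,0,8],"dr":[0,0,0]},
  {"linear":[0,0,0],"dr":[0,0,0]},
  {"linear":[0,0,0],"dr":[0,0,0]},
  {"linear":[0,0,0],"dr":[0,0,0]},
])

```text
clock: 12.13
tcp_pos: [0.4117, -0.1563, 0.1957]
eef_rot: [3.141, -0.0, 1.5]
force: [-0.4, 0.0, 0.0]
gripper_width: 0.024
grip_force: 39.3
```

```bash
python3 - <<'E'
from plan import *
st()
s=cam("scene"); u,v=proj(s,[.412,-.156,.16]); print(u,v)
u0,v0=int(u)-70,int(v)-60
cv2.imwrite("pics/app.png",cv2.resize(s["pixels"][v0:v0+120,u0:u0+150],None,fx=5,fy=5,interpolation=cv2.INTER_CUBIC)); print(u0,v0)
p=np.array(ctrl.get_obs()["tcp_pos"])
for dz in(-.049,-.071,-.111,-.159): print(dz,np.round((np.array(proj(s,p+[0,0,dz]))-[u0,v0])*5,1))
print("dpix per 3mm y",(np.array(proj(s,p+[0,.003,-.06]))-np.array(proj(s,p+[0,0,-.06])))*5)
E
```

```text
clock 12.1333
tcp_pos [ 0.4117 -0.1563  0.1957]
eef_rot [ 3.1414e+00 -4.0000e-04  1.5000e+00]
force [-0.3693  0.0088  0.0284]
joint_pos [-0.456   0.0359  0.7497  2.1657 -0.0307  0.9497  0.2403]
gripper_width 0.024
grip_force 39.3114
250.363667872363 143.2613430965925
180 83
-0.049 [352.6 323.1]
-0.071 [354.8 359.8]
-0.111 [358.6 424.7]
-0.159 [363.1 499.5]
dpix per 3mm y [3.93662035 2.30759057]
```

View pics/app.png

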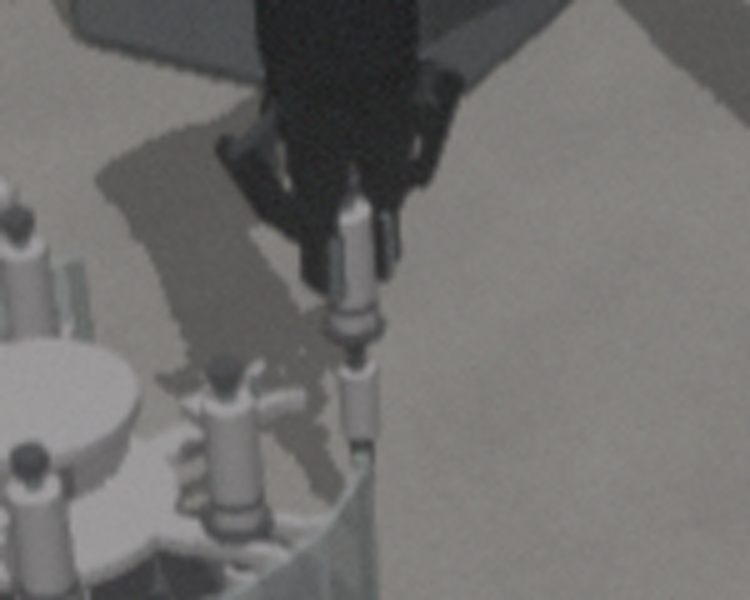

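The pipette hangs upright in the fingers: collar at (355,322) against the predicted (353,323), barrel at (359,400). It is in line with the hook and at the right height, so I push in.

>>> step_arm([
  {"linear":[0,5,0],"dr":[0,0,0]},
  {"linear":[0,8,0],"dr":[0,0,0]},
  {"linear":[0,10,0],"dr":[0,0,0]},
  {"linear":[0,10,0],"dr":[0,0,0]},
  {"linear":[0,7,0],"dr":[0,0,0]},
  {"linear":[0,4,0],"dr":[0,0,0]},
  {"linear":[0,2,0],"dr":[0,0,0]},
  {"linear":[0,0,0],"dr":[0,0,0]},
  {"linear":[0,0,0],"dr":[0,0,0]},
])

```text
clock: 12.93
tcp_pos: [0.4564, -0.1606, 0.1948]
eef_rot: [-3.14, -0.0, 1.498]
force: [-0.3, 0.2, -2.0]
gripper_width: 0.0241
grip_force: 39.3
```

```bash
python3 - <<'E'
from plan import *
st()
c=cam("top"); p=c["pixels"]; s=cam("scene")["pixels"]
u,v=proj(c,[.47,-.16,.14]); u=int(u);v=int(v)
z=np.zeros((400,800,3),np.uint8); z[:,:400]=cv2.resize(p[v-40:v+40,u-40:u+40],(400,400),interpolation=cv2.INTER_CUBIC)
c2=cam("scene");a,b=proj(c2,[.47,-.16,.15]); a=int(a);b=int(b); z[:,400:]=cv2.resize(s[b-40:b+40,a-40:a+40],(400,400),interpolation=cv2.INTER_CUBIC)
cv2.imwrite("pics/in.png",z); print(u,v,a,b)
E
```

```text
clock 12.9333
tcp_pos [ 0.4564 -0.1606  0.1948]
eef_rot [-3.1399e+00 -2.0000e-04  1.4978e+00]
force [-0.2768  0.1775 -2.0354]
joint_pos [-0.4341  0.1572  0.7478  2.0722 -0.1301  0.9594  0.3096]
gripper_width 0.0241
grip_force 39.3119
413 227 231 155
```

View pics/in.png

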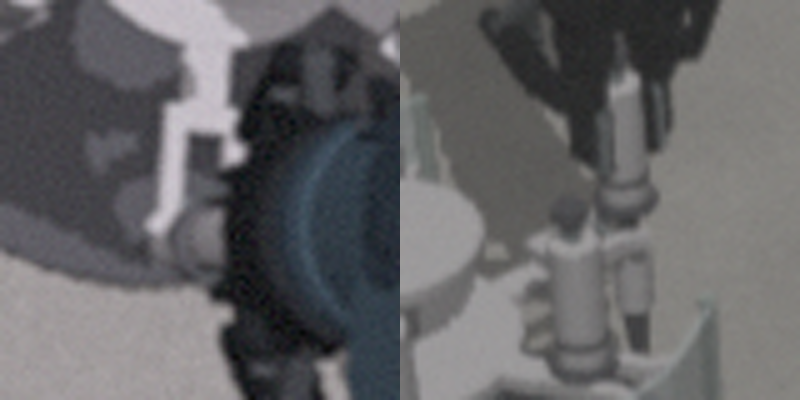

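Left crop: the collar, a grey disc with its left edge near (172,242), is just outside the mouth and the left tine ends at (158,228). Right crop: the collar is above the fork plane and the neck is at plate height. I check the lateral centring numerically.

```bash
python3 - <<'E'
from plan import *
c=cam("top"); g=cv2.cvtColor(c["pixels"],cv2.COLOR_BGR2GRAY); st()
print("cols",list(range(398,424)))
for v in range(212,246,2): print(v,g[v,398:424])
p=np.array(ctrl.get_obs()["tcp_pos"])
print("collar top ctr",proj(c,p+[0,0,-.044]),"left edge",proj(c,p+[0,.016,-.044]))
E
```

```text
clock 13.1333
tcp_pos [ 0.4563 -0.1606  0.1949]
eef_rot [-3.1403e+00 -6.0000e-04  1.4975e+00]
force [-0.4193 -0.6074 -0.9499]
joint_pos [-0.4341  0.1565  0.7479  2.0727 -0.1302  0.9591  0.3096]
gripper_width 0.0241
grip_force 39.3119
cols [398, 399, 400, 401, 402, 403, 404, 405, 406, 407, 408, 409, 410, 411, 412, 413, 414, 415, 416, 417, 418, 419, 420, 421, 422, 423]
212 [ 70  65  66  67  65  65  75 116 170 192 192 197 178 172 175 179 182 183
 187 197 190 148  85  35  20  30]
214 [ 91  89  77  68  68  66  82 126 173 192 193 178 128  85  75  85  85  84
  93 120 161 151 100  46  29  24]
216 [ 88  89  80  71  72  64  79 132 174 196 197 173 125  77  63  66  68  66
  83 128 176 191 175 141  88  43]
218 [ 68  73  68  71  61  67  91 141 177 196 191 163 108  67  62  65  63  71
  87 130 169 189 189 147  78  29]
220 [ 69  68  65  65  63  74 102 152 186 195 189 156 102  67  70  59  68  67
  82 110 116  95  80  60  34  24]
222 [ 63  69  76  75  80  91 111 163 188 196 190 159 113  93  92  84  83  75
  61  48  27  29  31  26  23  28]
224 [ 98  96  95  95  94  91 123 165 194 197 189 153 104  95  93
[... 559 characters left out ...]
 123 121
 120  86  46  31  33  28  35  27]
236 [ 63  74  62  59  73  97 112 111 100  86  95  97  95 100 110 113 114 115
 111  83  45  23  30  28  30  18]
238 [ 70  69  69  65  66  90  97  98  99  95  91  88  95  91  94  97 102 101
 101  84  52  30  32  15  17  15]
240 [96 94 94 88 83 90 93 93 89 84 73 72 80 86 76 72 69 72 73 56 43 27 18 32
 25 28]
242 [93 95 90 93 93 90 96 90 93 90 81 66 63 62 83 92 86 87 71 51 34 16 27 29
 26 27]
244 [102  99 103 107 107 102 102 104 115 116 113 122 130 128 120 107  81  56
  36  37  21  26  24  22   8  32]
collar top ctr (np.float64(415.04880873812465), np.float64(234.42033418056917)) left edge (np.float64(406.82146598734937), np.float64(234.22214430175754))
```

>>> step_arm([
  {"linear":[1.2,0,0],"dr":[0,0,0]},
  {"linear":[0,2,0],"dr":[0,0,0]},
  {"linear":[0,2,0],"dr":[0,0,0]},
  {"linear":[0,2,0],"dr":[0,0,0]},
  {"linear":[0,2,0],"dr":[0,0,0]},
  {"linear":[0,2,0],"dr":[0,0,0]},
  {"linear":[0,2,0],"dr":[0,0,0]},
])

```text
clock: 13.72
tcp_pos: [0.4676, -0.16, 0.1944]
eef_rot: [-3.137, -0.001, 1.498]
force: [-4.0, 1.0, 0.9]
gripper_width: 0.0242
grip_force: 39.7
```

>>> step_arm([
  {"linear":[0,1.5,0],"dr":[0,0,0]},
  {"linear":[0,1.5,0],"dr":[0,0,0]},
  {"linear":[0,1.5,0],"dr":[0,0,0]},
  {"linear":[0,1.5,0],"dr":[0,0,0]},
  {"linear":[0,1.5,0],"dr":[0,0,0]},
  {"linear":[0,1.5,0],"dr":[0,0,0]},
  {"linear":[0,0,0],"dr":[0,0,0]},
])

```text
clock: 14.3
tcp_pos: [0.4796, -0.1606, 0.1955]
eef_rot: [3.139, 0.0, 1.499]
force: [0.8, 2.4, -3.4]
gripper_width: 0.0242
grip_force: 39.4
```

>>> step_arm([
  {"linear":[0,1.2,0],"dr":[0,0,0]},
  {"linear":[0,1.2,0],"dr":[0,0,0]},
  {"linear":[0,1.2,0],"dr":[0,0,0]},
  {"linear":[0,1.2,0],"dr":[0,0,0]},
  {"linear":[0,1.2,0],"dr":[0,0,0]},
  {"linear":[0,0,0],"dr":[0,0,0]},
])

```text
clock: 14.8
tcp_pos: [0.4845, -0.1615, 0.1951]
eef_rot: [3.141, 0.0, 1.498]
force: [0.7, 1.5, -1.5]
gripper_width: 0.0241
grip_force: 39.5
```

>>> step_arm([
  {"linear":[0,1,0],"dr":[0,0,0]},
  {"linear":[0,1,0],"dr":[0,0,0]},
  {"linear":[0,0,0],"dr":[0,0,0]},
])

```text
clock: 15.05
tcp_pos: [0.4862, -0.1615, 0.195]
eef_rot: [-3.141, 0.0, 1.498]
force: [-0.1, 1.0, -1.0]
gripper_width: 0.0239
grip_force: 39.5
```

>>> step_arm([
  {"linear":[0,1,0],"dr":[0,0,0]},
  {"linear":[0,1,0],"dr":[0,0,0]},
  {"linear":[0,0,0],"dr":[0,0,0]},
])

```text
clock: 15.3
tcp_pos: [0.4884, -0.1618, 0.1951]
eef_rot: [3.141, 0.0, 1.498]
force: [0.8, 1.0, -2.3]
gripper_width: 0.0243
grip_force: 39.4
```

>>> step_arm([
  {"linear":[0,1,0],"dr":[0,0,0]},
  {"linear":[0,1,0],"dr":[0,0,0]},
  {"linear":[0,0,0],"dr":[0,0,0]},
])

```text
clock: 15.55
tcp_pos: [0.4907, -0.1619, 0.1952]
eef_rot: [3.141, 0.0, 1.498]
force: [1.3, 1.7, -2.2]
gripper_width: 0.0241
grip_force: 39.4
```

>>> step_arm([
  {"linear":[0,1,0],"dr":[0,0,0]},
  {"linear":[0,0,0],"dr":[0,0,0]},
  {"linear":[0,0,0],"dr":[0,0,0]},
])

```text
clock: 15.8
tcp_pos: [0.4914, -0.1618, 0.1952]
eef_rot: [3.141, -0.0, 1.498]
force: [1.0, 1.7, -1.6]
gripper_width: 0.0242
grip_force: 39.4
```

>>> step_arm([
  {"linear":[0,1,0],"dr":[0,0,0]},
  {"linear":[0,0,0],"dr":[0,0,0]},
  {"linear":[0,0,0],"dr":[0,0,0]},
])

```text
clock: 16.05
tcp_pos: [0.4915, -0.1626, 0.1949]
eef_rot: [-3.14, 0.001, 1.498]
force: [0.1, 0.2, -1.8]
gripper_width: 0.0241
grip_force: 39.4
```

>>> step_arm([
  {"linear":[0,1,0],"dr":[0,0,0]},
  {"linear":[0,0,0],"dr":[0,0,0]},
  {"linear":[0,0,0],"dr":[0,0,0]},
])

```text
clock: 16.3
tcp_pos: [0.4926, -0.1623, 0.1949]
eef_rot: [-3.14, 0.0, 1.497]
force: [0.7, -0.7, -0.8]
gripper_width: 0.0238
grip_force: 39.4
```

>>> step_arm([
  {"linear":[0,1,0],"dr":[0,0,0]},
  {"linear":[0,0,0],"dr":[0,0,0]},
  {"linear":[0,0,0],"dr":[0,0,0]},
])

```text
clock: 16.55
tcp_pos: [0.4938, -0.1621, 0.1949]
eef_rot: [-3.141, -0.0, 1.498]
force: [0.8, 0.8, -1.4]
gripper_width: 0.024
grip_force: 39.4
```

>>> step_arm([
  {"linear":[0,1,0],"dr":[0,0,0]},
  {"linear":[0,0,0],"dr":[0,0,0]},
  {"linear":[0,0,0],"dr":[0,0,0]},
])

```text
clock: 16.8
tcp_pos: [0.4946, -0.1622, 0.1948]
eef_rot: [-3.14, -0.0, 1.498]
force: [-0.2, 0.5, -1.0]
gripper_width: 0.024
grip_force: 39.5
```

>>> step_arm([
  {"linear":[0,1,0],"dr":[0,0,0]},
  {"linear":[0,0,0],"dr":[0,0,0]},
  {"linear":[0,0,0],"dr":[0,0,0]},
])

```text
clock: 17.05
tcp_pos: [0.4949, -0.1622, 0.1947]
eef_rot: [-3.138, -0.0, 1.498]
force: [-3.0, 0.4, 1.2]
gripper_width: 0.0239
grip_force: 39.7
```

```bash
python3 - <<'E'
from plan import *
st(); print(ctrl.get_obs()["torque"])
c=cam("top"); p=c["pixels"]; c2=cam("scene"); s=c2["pixels"]
u,v=proj(c,[.48,-.16,.14]); u=int(u);v=int(v)
z=np.zeros((400,800,3),np.uint8); z[:,:400]=cv2.resize(p[v-40:v+40,u-40:u+40],(400,400),interpolation=cv2.INTER_CUBIC)
a,b=proj(c2,[.48,-.16,.15]); a=int(a);b=int(b); z[:,400:]=cv2.resize(s[b-40:b+40,a-40:a+40],(400,400),interpolation=cv2.INTER_CUBIC)
cv2.imwrite("pics/in2.png",z); print(u,v,a,b)
E
```

```text
clock 17.05
tcp_pos [ 0.4949 -0.1622  0.1947]
eef_rot [-3.1384e+00 -5.0000e-04  1.4976e+00]
force [-3.033   0.4307  1.2401]
joint_pos [-0.4061  0.2476  0.7306  1.9887 -0.198   0.9792  0.3479]
gripper_width 0.0239
grip_force 39.7263
[ 0.04862365  0.73916324 -0.01699693]
413 222 228 156
```

View pics/in2.png

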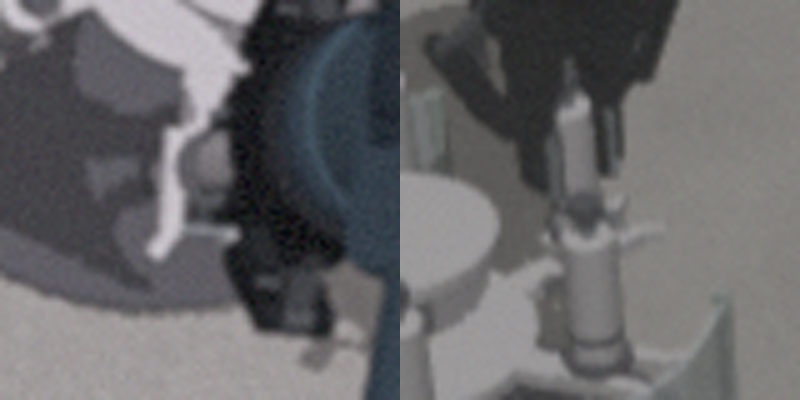

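The collar at (210,165) is against the slot back, the keeper bar at (213,232) lies across the slot behind it, and the wrist reads 3 N of back force. I add half a millimetre, hold, then let the pipette down.

>>> step_arm([
  {"linear":[0,0.5,0],"dr":[0,0,0]},
  {"linear":[0,0,0],"dr":[0,0,0]},
  {"linear":[0,0,0],"dr":[0,0,0]},
  {"linear":[0,0,0],"dr":[0,0,0]},
])

```text
clock: 17.48
tcp_pos: [0.4951, -0.1622, 0.1946]
eef_rot: [-3.138, -0.001, 1.498]
force: [-5.7, 0.5, 2.7]
gripper_width: 0.024
grip_force: 40.1
```

>>> step_arm([
  {"linear":[0,-1,0],"dr":[0,0,0]},
  {"linear":[0,-0.5,1],"dr":[0,0,0]},
  {"linear":[0,0,1],"dr":[0,0,0]},
  {"linear":[0,0,1],"dr":[0,0,0]},
  {"linear":[0,0,0],"dr":[0,0,0]},
  {"linear":[0,0,0],"dr":[0,0,0]},
])

```text
clock: 17.98
tcp_pos: [0.4948, -0.1621, 0.1917]
eef_rot: [-3.141, 0.0, 1.498]
force: [-3.2, 1.0, -2.0]
gripper_width: 0.024
grip_force: 39.9
```

>>> step_arm([
  {"linear":[0,0,1],"dr":[0,0,0]},
  {"linear":[0,0,0],"dr":[0,0,0]},
  {"linear":[0,0,0],"dr":[0,0,0]},
])

```text
clock: 18.23
tcp_pos: [0.4948, -0.1621, 0.1908]
eef_rot: [-3.141, -0.0, 1.498]
force: [-3.2, -0.5, 0.3]
gripper_width: 0.0242
grip_force: 39.9
```

>>> step_arm([
  {"linear":[0,-0.5,0.7],"dr":[0,0,0]},
  {"linear":[0,0,0],"dr":[0,0,0]},
  {"linear":[0,0,0],"dr":[0,0,0]},
])

```text
clock: 18.48
tcp_pos: [0.4947, -0.1621, 0.1903]
eef_rot: [-3.142, 0.0, 1.498]
force: [-1.4, -0.1, -0.3]
gripper_width: 0.0241
grip_force: 39.8
```

>>> step_arm([
  {"linear":[0,0,0.7],"dr":[0,0,0]},
  {"linear":[0,0,0],"dr":[0,0,0]},
  {"linear":[0,0,0],"dr":[0,0,0]},
])

```text
clock: 18.73
tcp_pos: [0.4946, -0.1621, 0.1896]
eef_rot: [-3.141, -0.0, 1.498]
force: [-1.7, 0.2, -1.1]
gripper_width: 0.0245
grip_force: 39.8
```

>>> step_arm([
  {"linear":[0,0,0.6],"dr":[0,0,0]},
  {"linear":[0,0,0],"dr":[0,0,0]},
  {"linear":[0,0,0],"dr":[0,0,0]},
])

```text
clock: 18.98
tcp_pos: [0.4946, -0.1621, 0.1893]
eef_rot: [-3.141, -0.0, 1.498]
force: [-3.0, 0.1, 2.5]
gripper_width: 0.024
grip_force: 40.0
```

>>> step_arm([
  {"linear":[0,0,0],"dr":[0,0,0]},
  {"linear":[0,0,0],"dr":[0,0,0]},
  {"linear":[0,0,0],"dr":[0,0,0]},
  {"linear":[0,0,0],"dr":[0,0,0]},
  {"linear":[0,0,0],"dr":[0,0,0]},
], gripper=40)

```text
clock: 19.4
tcp_pos: [0.4947, -0.1621, 0.1891]
eef_rot: [-3.141, 0.0, 1.498]
force: [0.0, -0.3, -0.4]
gripper_width: 0.0399
grip_force: 0.0
```

>>> step_arm([
  {"linear":[0,0,-5],"dr":[0,0,0]},
  {"linear":[0,0,-10],"dr":[0,0,0]},
  {"linear":[0,0,-15],"dr":[0,0,0]},
  {"linear":[0,0,-20],"dr":[0,0,0]},
  {"linear":[0,0,-20],"dr":[0,0,0]},
  {"linear":[0,0,-20],"dr":[0,0,0]},
  {"linear":[0,-20,-20],"dr":[0,0,0]},
  {"linear":[0,-30,-10],"dr":[0,0,0]},
  {"linear":[0,-30,0],"dr":[0,0,0]},
  {"linear":[10,-20,0],"dr":[0,0,0]},
  {"linear":[30,0,0],"dr":[0,0,0]},
  {"linear":[35,0,0],"dr":[0,0,0]},
])

```text
clock: 20.4
tcp_pos: [0.3992, -0.0818, 0.3105]
eef_rot: [3.139, -0.003, 1.491]
force: [1.6, 0.2, -0.8]
gripper_width: 0.0402
grip_force: 0.0
```

>>> step_arm([
  {"linear":[35,0,0],"dr":[0,0,0]},
  {"linear":[35,0,0],"dr":[0,0,0]},
  {"linear":[20,0,0],"dr":[0,0,0]},
  {"linear":[0,0,0],"dr":[0,0,0]},
  {"linear":[0,0,0],"dr":[0,0,0]},
])

```text
clock: 20.82
tcp_pos: [0.4069, 0.0104, 0.3099]
eef_rot: [3.141, 0.0, 1.501]
force: [0.1, -0.5, 0.4]
gripper_width: 0.04
grip_force: 0.0
```

```bash
python3 - <<'E'
from plan import *
st()
c=cam("top"); p=c["pixels"]; c2=cam("scene"); s=c2["pixels"]
u,v=proj(c,[.48,-.16,.14]); u=int(u);v=int(v)
z=np.zeros((400,800,3),np.uint8); z[:,:400]=cv2.resize(p[v-40:v+40,u-40:u+40],(400,400),interpolation=cv2.INTER_CUBIC)
a,b=proj(c2,[.48,-.16,.15]); a=int(a);b=int(b); z[:,400:]=cv2.resize(s[b-40:b+40,a-40:a+40],(400,400),interpolation=cv2.INTER_CUBIC)
cv2.imwrite("pics/end.png",z); print(u,v,a,b)
E
```

```text
clock 20.8167
tcp_pos [0.4069 0.0104 0.3099]
eef_rot [3.1412e+00 3.0000e-04 1.5005e+00]
force [ 0.1338 -0.4577  0.355 ]
joint_pos [-0.6279 -0.1911  0.449   2.0865  0.0881  1.2286 -0.286 ]
gripper_width 0.04
grip_force 0.0
413 222 228 156
```

View pics/end.png

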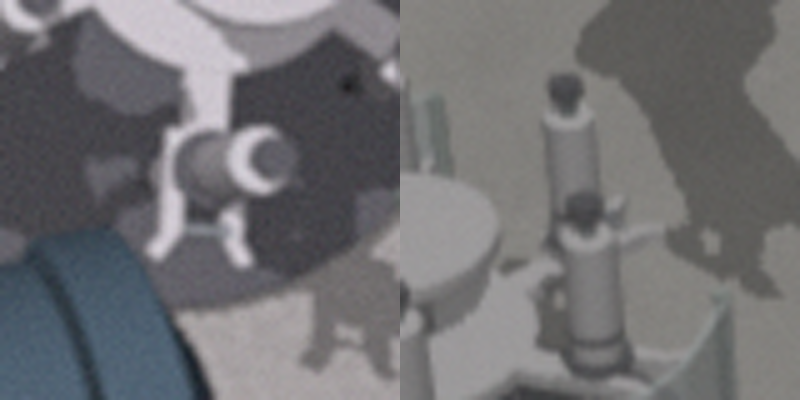

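The pipette hangs upright with its collar in the fork at (210,165). The keeper bar is straight across behind it at (212,230), the hook is in the gap, and the arm is clear.

```bash
python3 -c "
from bench import ctrl
print(ctrl.hand_in())"
```

```text
the job is handed in; nothing more can be done
None
```

The carousel was turned until the empty hook stood about 2 mm from the middle of the gap, the pipette now hangs upright in that hook with the keeper shut behind it, and the job was handed in at about 21 s (no verdict was returned).

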